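# Refit a table radio's knob on its D-shaft and hold it pressed

### The job

The orange knob has come off the table radio. Pick it up, turn it so that the flat inside its bore matches the flat of the radio's D-shaft, push it fully home on the shaft, then keep pressing so that the sprung shaft stays pushed all the way down: finish while still holding the knob pressed down, without letting go. Leave the other things on the table where they are.

Things in the scene. Friction and masses are not known exactly. Their poses are not given: they have to be found in the camera images.
- knob_center (a point): Loose orange knob, a cylinder 40 mm in diameter and 32 mm high, about 60 g, upright on the table, bore down. Point on its axis, half-way up (16 mm above the underside). z up along the axis; x towards the white pointer line on its top and side, which is over the bore's flat. It can be gripped by its sides from any direction; the upper 17 mm is solid, below that it is 1 mm slimmer in radius.
- bore_end (a point): Centre of the closed upper end of the knob's D-shaped bore: on the axis, 15 mm above the underside, 1 mm below knob_center; same axes. The bore opens downwards, is 15 mm deep and 14.4 mm across, with its flat 3.7 mm from the axis on the +x (white pointer) side. With the knob home this point sits on shaft_tip.
- shaft_tip (a point): Centre of the top end of the brass D-shaft, upright on the radio's top: 12 mm in diameter, flat 2.5 mm from the axis, end chamfered 2 mm, 26 mm above the radio's top when not pressed. x: the way the flat faces, shown by the white mark on the black dial disc (50 mm, 2 mm thick) round it; z up. Shaft and disc turn stiffly (0.05 N m, up to 1.2 rad either way) and stay where left.
- shaft (a joint): How far the shaft is pressed down into the radio, in m: 0 when released, 0.006 at the stop. A spring pushes it back up, with 3 N at the start and 9 N at the stop.
- radio: Table radio, wooden cabinet 130 mm (x) by 240 mm (y) by 95 mm high; it does not move. Origin at the centre of its underside, z up. The shaft stands on its top at x = -12 mm, y = -72 mm. Nothing else on its top is higher than 8 mm.
- candle: Bystander: green glass tea-light, 60 mm wide, 34 mm high; origin at the centre of its underside.
- jar: Bystander: white jar with black lid, 60 mm in diameter, 70 mm high; origin at the centre of its underside.
- cup_a: Bystander: white cup, 86 mm wide, 62 mm high, handle at its +y; origin at the centre of its underside. On the placemat.
- cup_b: Bystander: white cup like cup_a, on the placemat.
- cup_c: Bystander: white cup like cup_a, on the table beyond the radio.
- bowl: Bystander: white bowl of dried petals, 180 mm wide, 58 mm high; origin at the centre of its underside.
- screwdriver: Bystander: screwdriver lying on the table, 190 mm long along its x.
- spoon: Bystander: spoon lying on the table, 150 mm long along its x.
Things that resemble listed ones, but are neither listed nor needed, are in the scene too. Of the things shaped like the part that bears knob_center, the orange one is meant.

How it is judged:
By the outcome, as a careful person would: the job done as asked, in the order asked, and still so for the second after the job is handed in, while the arm keeps its last pose, push and grip.
It also fails if it takes over 42 s, if anything falls off the work surface, if the arm or the gripper's body presses on something with over 40 N, if the wrist force passes 120 N, or if a joint passes its speed limit or range.

### The arm

A 6-joint arm with a two-finger parallel gripper is mounted at the origin on the work surface. World frame = base frame: x ahead of the robot, y to its left, z up, the work surface at z = 0. Lengths are in m, angles in rad, forces in N, time in s.
With the tool pointing down it reaches from about 0.3 to 0.875 m from the base axis. Payload 6.4 kg.
Tool frame: the origin (TCP) lies midway between the tips of the shut fingers; the grasp point (between the pads) lies 19 mm behind it; z points along the fingers, y is the line along which they close (so a half turn about z gives the same grasp; the last joint's range is limited). The gripper opens to 88 mm and grips with 3 to 60 N. Pads are 18 mm wide; open, the fingers measure 123 mm over their backs; the gripper's body (75 mm by 187 mm) begins 45 mm behind the grasp point.
Start: joints at [-0.206, 0.181, 1.607, -0, 1.354, -0.206], TCP at [0.575, 0, 0.239] pointing down, gripper open.
Joint ranges: [-2.99, 2.99], [-0.89, 2.07], [0.3, 2.58], [-1.14, 4.28], [0, 2.63], [-3.12, 3.12]. Speed limits (rad/s): [2.57, 2.57, 3.01, 3.14, 3.14, 3.14].

### API

Orientations are given as a rotation vector (axis times angle).
In Python, from cell import * gives the robot as it stands.
- The arm moves only by the tool jog_arm, never from a script. Its argument "rows" is a list of rows, each an object with "linear": the shift along the tool's x, y, z each as a share of 0.05 m, from -1 to 1, a list of three; "delta_rot": the turn, a rotation vector about the tool's x, y, z each as a share of 6 degrees, from -1 to 1, a list of three; "fingers": the gripper's target within -1 to 1 (shut at 1, half-way at 0, fully open at -1). A call has 1 to 20 rows; each row shifts and turns the commanded pose from where the row before left it, along the tool's axes as they then stand; what a row does not reach is not made up. A row lasts 1/10 s, in which the tool goes at most 50 mm and 8.59 degrees, less where a joint would pass 70% of its speed; a pose out of reach is approached as far as the arm can. A call with a number of a shift or a turn outside -1 to 1 is refused whole. A call with a gripper value outside its range is refused whole. The fingers move at their own pace and stop on an object; "force" is the grip in N (left out, the last holds). Time passes only in rows, so rows that do not move let the fingers close. It gives the time, the measured TCP pose, the force, the opening and the grip force at its end, in the units of the state.
- get_state(): the state, without advancing time (a new reading comes with each control period).
- capture(name): name is "scene" or "side" or "wrist"; returns the picture (480x640x3 uint8, red, green, blue); there is no depth.
- calibration(name): a dict with "fov_y" (degrees; the focal length in pixels is half the picture's height over the tangent of half this angle, whatever the lens; pixels are square), "cx", "cy" (the principal point, pixels), "world_from_camera" (4x4, takes a point from camera to world coordinates). Camera axes: x right, y down, z forward; pixel columns grow to the right and rows downward; lengths in m; the calibration is good to about 2 mm. A picture is of the moment at which its call begins: read the wrist's pose just before it. calibration takes no time and is no camera call; for the wrist camera it gives the pose at the moment of the call.
- hand_in(): hands the job in; it is judged then, once.
The state is a dict: "clock": time; "joint_positions": joint angles; "joint_vel": joint speeds; "effort": joint torques, N m; "tcp_pos": TCP position; "ee_rot": TCP orientation; "ft_force": force on the tool from outside, world axes, zero at the start; "torque": the same for the moment, N m; "opening": finger opening in m; "finger_force": force on a finger pad.
Only numpy, scipy, OpenCV 4.12 (cv2) and the standard library are available. Lean on these libraries where they do the work, as an engineer would, in place of code of your own. Each camera call takes 0.05 s, during which the arm holds its last target. There are 200 camera calls.

## Working session

There is one attempt and no reset: what is moved stays moved. The work goes in short steps, Python scripts to look and compute and a tool call to move; the robot and the scene stay as the last step left them, time stands still between calls to the robot, and variables do not carry over. Pictures are saved under pics/ and viewed, at most 10 in all, crops included, and the job is handed in when it is done.

Besides the shell and the picture viewer there is one more tool, called after ">>>" by a JSON object that holds its "op" and its "data", one argument or row to a line. jog_arm: Moves the arm, as the interface text tells. Shift numbers are shares of 0.05 m and turn numbers shares of 6 degrees, none past 1 either way. Its arguments: {"type":"object","properties":{"rows":{"type":"array"},"force":{"type":"number"}},"required":["rows"]}

```bash
ls; mkdir -p pics; cat > h.py <<'E'
from cell import *
import numpy as np, cv2
def K(c): 
    f=240/np.tan(np.radians(c["fov_y"])/2); return f
def ray(c,u,v):
    T=np.array(c["world_from_camera"]); d=T[:3,:3]@np.array([(u-c["cx"])/K(c),(v-c["cy"])/K(c),1.]); return T[:3,3],d/np.linalg.norm(d)
def onz(c,u,v,z):
    o,d=ray(c,u,v); return o+d*(z-o[2])/d[2]
def cross(r1,r2):
    (a,d),(b,e)=r1,r2; M=np.stack([d,-e],1); s=np.linalg.lstsq(M,b-a,rcond=None)[0]
    p,q=a+d*s[0],b+e*s[1]; return (p+q)/2,np.linalg.norm(p-q)
def proj(c,p):
    T=np.linalg.inv(np.array(c["world_from_camera"])); q=T[:3,:3]@np.array(p)+T[:3,3]; return q[:2]/q[2]*K(c)+[c["cx"],c["cy"]]
def save(n,im): cv2.imwrite(f"pics/{n}.png",im[:,:,::-1])
E
python3 - <<'E'
from h import *
for n in["scene","side","wrist"]:
    c=calibration(n); im=capture(n); save(n+"0",im); print(n,c["fov_y"],c["cx"],c["cy"],c.keys(),np.round(c["world_from_camera"],3).tolist())
print(get_state())
E
```

```text
pics
scene 55.483605931563154 322.58326900352074 246.1530478095652 dict_keys(['fov_y', 'cx', 'cy', 'world_from_camera']) [[-0.798, 0.518, -0.307, 0.964], [0.602, 0.687, -0.406, 0.618], [0.0, -0.509, -0.861, 1.353], [0.0, 0.0, 0.0, 1.0]]
side 47.23067964571422 317.228071420652 231.94642911889346 dict_keys(['fov_y', 'cx', 'cy', 'world_from_camera']) [[0.967, -0.138, 0.216, 0.25], [-0.255, -0.579, 0.775, -0.997], [0.018, -0.804, -0.595, 0.879], [0.0, 0.0, 0.0, 1.0]]
wrist 69.20065462117178 320.88267965257205 241.2757805672072 dict_keys(['fov_y', 'cx', 'cy', 'world_from_camera']) [[1.0, 0.001, -0.001, 0.577], [0.0, -0.95, -0.312, 0.081], [-0.001, 0.312, -0.95, 0.385], [0.0, 0.0, 0.0, 1.0]]
{'clock': 0.15, 'joint_positions': array([-2.06290326e-01,  1.81350686e-01,  1.60778182e+00, -1.72664606e-05,
        1.35379333e+00, -2.06325066e-01]), 'joint_vel': array([ 9.26502395e-04, -1.12874530e-03, -2.81212141e-03,  1.13251412e-04,
        7.41526731e-05, -3.91852208e-04]), 'effort': array([ 2.17843895e-03, -4.34232402e+01, -3.42173409e+01,  7.02767819e-02,
        3.56537139e-02, -6.69761539e-05]), 'tcp_pos': array([5.74587318e-01, 1.04062803e-04, 2.38026482e-01]), 'ee_rot': array([-2.22061612e+00, -2.22070154e+00,  1.16781521e-03]), 'ft_force': array([0.7906649 , 0.54429908, 0.27406208]), 'torque': array([-0.0158877 ,  0.01401893,  0.01334696]), 'finger_force': 0.0, 'opening': 0.08836204194620899}
```

View pics/scene0.png

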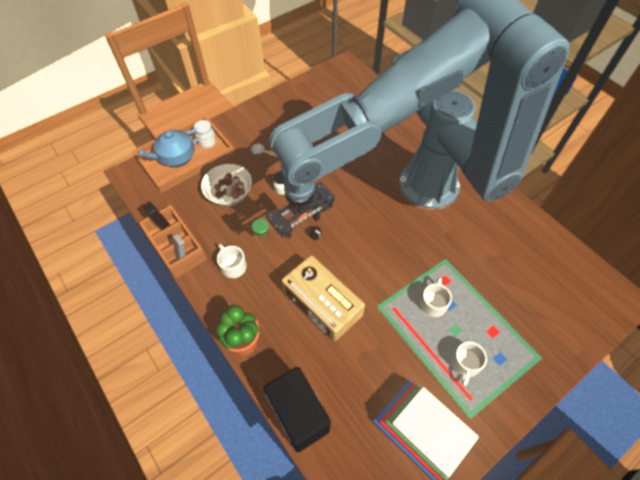

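View pics/side0.png

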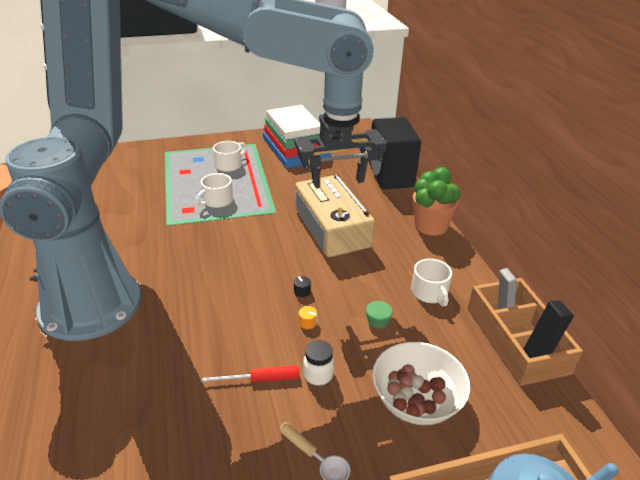

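The scene view shows the radio's dial at (309,272) and the black decoy knob at (316,232), with the orange knob hidden by the gripper. The side view shows the orange knob at (308,318), the dial and shaft at (340,212), the decoy at (302,287) and the jar at (319,362).

```bash
python3 - <<'E'
from h import *
s=calibration("side");k=calibration("scene");w=calibration("wrist")
im=cv2.imread("pics/side0.png");hsv=cv2.cvtColor(im,cv2.COLOR_BGR2HSV)
m=cv2.inRange(hsv,(10,200,150),(25,255,255));n,l,st,ce=cv2.connectedComponentsWithStats(m)
for i in range(1,n):
    if st[i,4]>60: print(st[i],ce[i],onz(s,*ce[i],.02))
print("shaft 2view",cross(ray(s,340,213),ray(k,309,272)), onz(s,340,213,.1),onz(k,309,272,.1))
print("jar",onz(s,319,350,.07),"black",onz(s,302,287,.016),onz(k,316,233,.016),"candle",onz(s,379,312,.03),onz(k,260,228,.03))
# radio top corners in scene: 
for p in[(309,257),(283,280),(364,299),(337,322)]: print(onz(k,*p,.095).round(3))
for p in[(0,0),(640,0),(640,480),(0,480)]: print(onz(w,*p,0).round(3))
E
```

```text
[299 315  17  14 159] [306.73584906 322.3836478 ] [ 0.45592859 -0.18960672  0.02      ]
shaft 2view (array([0.60760272, 0.07741117, 0.1025134 ]), np.float64(0.001055057195775361)) [0.60829894 0.08116397 0.1       ] [0.60738703 0.07614701 0.1       ]
jar [ 0.4492446  -0.31300308  0.07      ] black [ 0.47340911 -0.07337972  0.016     ] [ 0.4745488  -0.06810291  0.016     ] candle [ 0.61385962 -0.20629505  0.03      ] [ 0.62166116 -0.19353266  0.03      ]
[0.575 0.031 0.095]
[0.686 0.048 0.095]
[0.528 0.247 0.095]
[0.637 0.255 0.095]
[0.272 0.195 0.   ]
[0.879 0.195 0.   ]
[ 1.056 -0.423  0.   ]
[ 0.094 -0.424  0.   ]
```

View pics/wrist0.png

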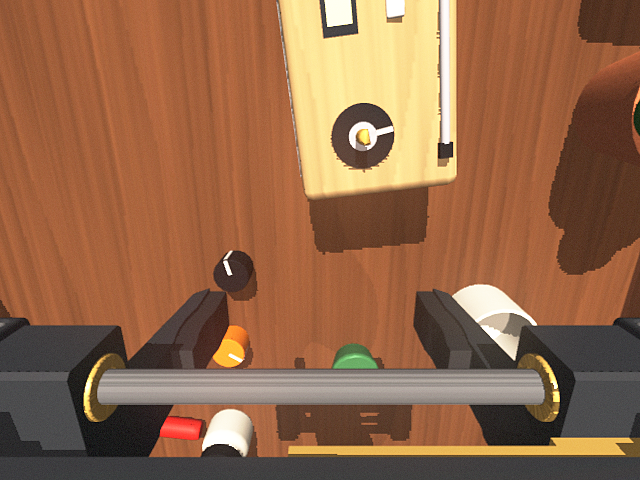

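The wrist view shows the dial centre near (363,135) with its white mark going right to about (392,130). The orange knob is near (231,347) with its pointer going to the lower right. I'm moving over the knob for a close look.

>>> {"op": "jog_arm", "data": {
  "rows": [
    {"linear": [-0.5, -0.3, 0], "delta_rot": [0, 0, 0], "fingers": -1},
    {"linear": [-0.5, -0.3, 0], "delta_rot": [0, 0, 0], "fingers": -1},
    {"linear": [-0.5, -0.3, 0], "delta_rot": [0, 0, 0], "fingers": -1},
    {"linear": [-0.5, -0.3, 0], "delta_rot": [0, 0, 0], "fingers": -1},
    {"linear": [-0.5, -0.3, 0], "delta_rot": [0, 0, 0], "fingers": -1},
    {"linear": [-0.5, -0.3, 0], "delta_rot": [0, 0, 0], "fingers": -1},
    {"linear": [-0.5, -0.3, 0], "delta_rot": [0, 0, 0], "fingers": -1},
    {"linear": [0, 0, 0], "delta_rot": [0, 0, 0], "fingers": -1},
    {"linear": [0, 0, 0], "delta_rot": [0, 0, 0], "fingers": -1}
  ]
}}

```text
clock: 1.05
tcp_pos: [0.4698, -0.1751, 0.2386]
ee_rot: [-2.223, -2.219, -0.001]
ft_force: [0.8, 0.5, 0.1]
opening: 0.088
finger_force: 0.0
```

```bash
python3 - <<'E'
from h import *
w=calibration("wrist");im=capture("wrist");save("wrist1",im);np.save("w1.npy",np.array([w["cx"],w["cy"],w["fov_y"]]));import pickle;pickle.dump(w,open("w1.pkl","wb"))
s=get_state();print(s["tcp_pos"],s["ee_rot"])
hsv=cv2.cvtColor(im,cv2.COLOR_RGB2HSV)
m=cv2.inRange(hsv,(8,200,120),(25,255,255));n,l,st,ce=cv2.connectedComponentsWithStats(m)
for i in range(1,n):
    if st[i,4]>150: print(st[i],ce[i],onz(w,*ce[i],.02))
E
```

```text
[ 0.47014547 -0.17460635  0.23860894] [-2.22172201e+00 -2.22064295e+00 -6.54169630e-04]
```

View pics/wrist1.png

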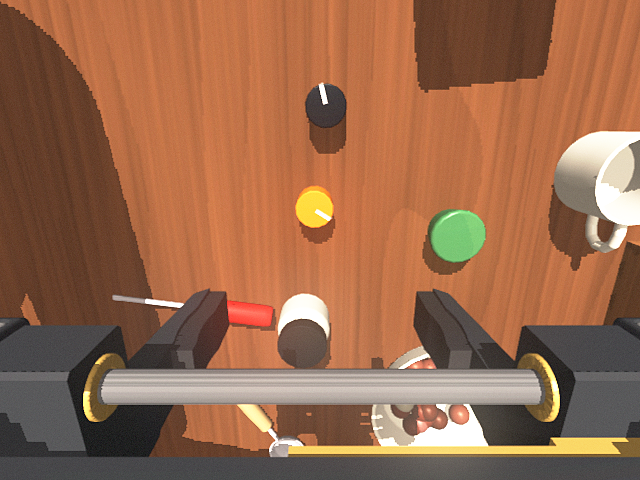

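The close wrist view shows the orange knob's top centred near (315,209) with its pointer going to the lower right at about (330,217). The decoy is at (326,104), the candle at (457,236) and the jar at (303,330).

```bash
cat >> h.py <<'E'
import pickle
def knob(im,name=""):
    """orange blob, its bright top ellipse, white pointer"""
    hsv=cv2.cvtColor(im,cv2.COLOR_RGB2HSV); m=cv2.inRange(hsv,(10,205,130),(32,255,255))
    n,l,st,ce=cv2.connectedComponentsWithStats(m); return hsv,[(st[i],ce[i],l==i) for i in range(1,n) if st[i,4]>100]
E
python3 - <<'E'
from h import *
im=cv2.imread("pics/wrist1.png")[:,:,::-1]
hsv,b=knob(im); print([(x[0],x[1]) for x in b])
for y in range(185,232,3): print(y,[tuple(int(v) for v in im[y,315])],[tuple(int(v) for v in hsv[y,315])])
for n in["side","scene"]:
    i2=capture(n);save(n+"1",i2);hs,bb=knob(i2); print(n,[(x[0],x[1]) for x in bb])
E
```

```text
[]
185 [(223, 115, 65)] [(9, 181, 223)]
188 [(255, 175, 56)] [(18, 199, 255)]
191 [(255, 248, 91)] [(29, 164, 255)]
194 [(255, 221, 62)] [(25, 193, 255)]
197 [(255, 222, 64)] [(25, 191, 255)]
200 [(255, 221, 61)] [(25, 194, 255)]
203 [(255, 222, 66)] [(25, 189, 255)]
206 [(255, 220, 66)] [(24, 189, 255)]
209 [(255, 216, 39)] [(25, 216, 255)]
212 [(255, 255, 255)] [(0, 0, 255)]
215 [(255, 218, 57)] [(24, 198, 255)]
218 [(255, 219, 66)] [(24, 189, 255)]
221 [(255, 220, 62)] [(25, 193, 255)]
224 [(255, 215, 63)] [(24, 192, 255)]
227 [(246, 109, 44)] [(10, 209, 246)]
230 [(140, 76, 44)] [(10, 175, 140)]
side [(array([299, 315,  17,  14, 156], dtype=int32), array([306.70512821, 322.48717949]))]
scene []
```

```bash
cat >> h.py <<'E'
def top(im,g=195,gm=256,xy=None,r=60):
    """orange top face (hull centre) and white pointer pixels inside it"""
    m=((im[:,:,0]>200)&(im[:,:,1]>g)&(im[:,:,1]<gm)&(im[:,:,2]<130)).astype(np.uint8)
    if xy: k=np.zeros_like(m);cv2.circle(k,xy,r,1,-1);m&=k
    m=cv2.morphologyEx(m,cv2.MORPH_OPEN,np.ones((2,2),np.uint8))
    cs=max(cv2.findContours(m,cv2.RETR_EXTERNAL,cv2.CHAIN_APPROX_NONE)[0],key=cv2.contourArea); h=cv2.convexHull(cs)
    k=np.zeros_like(m);cv2.fillPoly(k,[h],1); wp=np.argwhere((k>0)&(im.min(2)>170))[:,::-1]
    return cv2.fitEllipse(h),wp
def ptr(c,wp,z,ctr):
    P=np.array([onz(c,*p,z)[:2] for p in wp]); d=np.linalg.svd(P-P.mean(0))[2][0]; d*=np.sign(d@(P.mean(0)-ctr[:2])); return np.degrees(np.arctan2(d[1],d[0])),P.mean(0)
E
python3 - <<'E'
from h import *
w=pickle.load(open("w1.pkl","rb"));im=cv2.imread("pics/wrist1.png")[:,:,::-1]
e,wp=top(im,xy=(315,209),r=25);print(e,len(wp));c=onz(w,*e[0],.032);print(c,ptr(w,wp,.032,c),np.degrees(np.arctan2(*(ptr(w,wp,.032,c)[1]-c[:2])[::-1])))
s=calibration("side");im=cv2.imread("pics/side1.png")
cv2.imwrite("pics/side_crop.png",cv2.resize(im[295:340,285:335],None,fx=8,fy=8,interpolation=0))
a=cv2.imread("pics/scene1.png")
cv2.imwrite("pics/scn_crop.png",cv2.resize(a[180:290,230:340],None,fx=5,fy=5,interpolation=0))
e2,_=top(im[:,:,::-1],g=120,xy=(308,318),r=16);print(e2)
print(cross(ray(w,*e[0]),ray(s,308,313)),proj(s,c))
E
```

```text
((314.8175048828125, 209.3234100341797), (36.092201232910156, 36.655086517333984), 139.5730743408203) 74
[ 0.4656971  -0.17577418  0.032     ] (np.float64(-32.743629621473985), array([ 0.47369537, -0.18152825])) -35.73178641066337
((308.246337890625, 313.7843017578125), (15.536599159240723, 18.20111656188965), 82.62525939941406)
(array([ 0.46400288, -0.17526845,  0.03248344]), np.float64(0.003493903556103791)) [309.62372918 313.15928861]
```

View pics/side_crop.png

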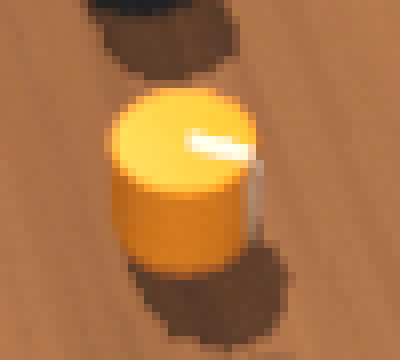

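Two views give a knob top height of 32.5 mm, which fits the stated 32 mm. Its centre is at (0.465,-0.1755) and the pointer is at about -33°. I'm descending.

>>> {"op": "jog_arm", "data": {
  "rows": [
    {"linear": [-0.02, -0.1, 0.4], "delta_rot": [0, 0, 0], "fingers": -1},
    {"linear": [0, 0, 0.6], "delta_rot": [0, 0, 0], "fingers": -1},
    {"linear": [0, 0, 0.6], "delta_rot": [0, 0, 0], "fingers": -1},
    {"linear": [0, 0, 0.6], "delta_rot": [0, 0, 0], "fingers": -1},
    {"linear": [0, 0, 0.6], "delta_rot": [0, 0, 0], "fingers": -1},
    {"linear": [0, 0, 0.6], "delta_rot": [0, 0, 0], "fingers": -1},
    {"linear": [0, 0, 0.5], "delta_rot": [0, 0, 0], "fingers": -1},
    {"linear": [0, 0, 0.3], "delta_rot": [0, 0, 0], "fingers": -1},
    {"linear": [0, 0, 0.2], "delta_rot": [0, 0, 0], "fingers": -1},
    {"linear": [0, 0, 0.15], "delta_rot": [0, 0, 0], "fingers": -1},
    {"linear": [0, 0, 0], "delta_rot": [0, 0, 0], "fingers": -1}
  ]
}}

```text
clock: 2.3
tcp_pos: [0.4649, -0.1754, 0.0107]
ee_rot: [-2.22, -2.222, 0.0]
ft_force: [0.3, -0.1, 1.3]
opening: 0.0882
finger_force: 0.0
```

```bash
python3 - <<'E'
from h import *
w=calibration("wrist");im=capture("wrist");save("wrist2",im);s=get_state();print(s["tcp_pos"])
print(proj(w,[.4652,-.1755,.032]))
try:
    e,wp=top(im);c=onz(w,*e[0],.032);print(e,c,ptr(w,wp,.032,c))
except Exception as x: print(x)
E
```

```text
[ 0.46531382 -0.17581078  0.01134538]
[316.56239545 331.36051186]
((316.3718566894531, 330.1790466308594), (81.67443084716797, 92.28560638427734), 91.85768127441406) [ 0.46512267 -0.17493661  0.032     ] (np.float64(-32.35807031476219), array([ 0.47362055, -0.18193621]))
```

View pics/wrist2.png

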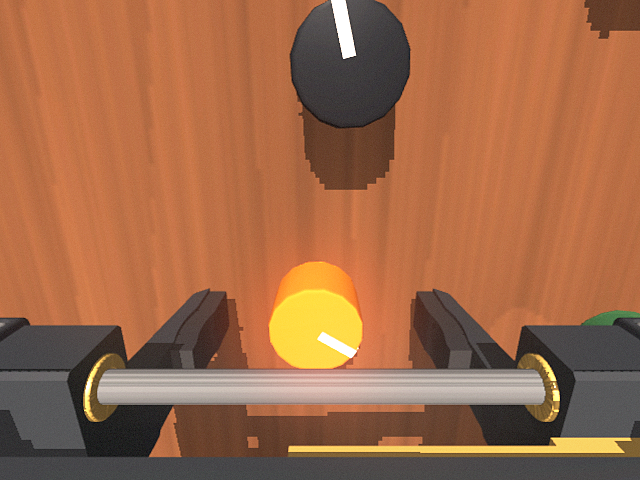

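The knob sits centred between the fingers at (316,325), with its pointer at about -32.5°. I'm lowering 5 mm, closing and lifting.

>>> {"op": "jog_arm", "data": {
  "force": 50,
  "rows": [
    {"linear": [0, 0, 0.1], "delta_rot": [0, 0, 0], "fingers": -1},
    {"linear": [0, 0, 0], "delta_rot": [0, 0, 0], "fingers": -0.2},
    {"linear": [0, 0, 0], "delta_rot": [0, 0, 0], "fingers": 0.3},
    {"linear": [0, 0, 0], "delta_rot": [0, 0, 0], "fingers": 1},
    {"linear": [0, 0, 0], "delta_rot": [0, 0, 0], "fingers": 1},
    {"linear": [0, 0, 0], "delta_rot": [0, 0, 0], "fingers": 1},
    {"linear": [0, 0, 0], "delta_rot": [0, 0, 0], "fingers": 1},
    {"linear": [0, 0, 0], "delta_rot": [0, 0, 0], "fingers": 1}
  ]
}}

```text
clock: 3.15
tcp_pos: [0.465, -0.176, 0.0063]
ee_rot: [-2.221, -2.221, 0.0]
ft_force: [-0.6, 0.1, 1.0]
opening: 0.0388
finger_force: 50.0
```

>>> {"op": "jog_arm", "data": {
  "rows": [
    {"linear": [0, 0, -0.3], "delta_rot": [0, 0, 0], "fingers": 1},
    {"linear": [0, 0, -0.6], "delta_rot": [0, 0, 0], "fingers": 1},
    {"linear": [0, 0, -0.7], "delta_rot": [0, 0, 0], "fingers": 1},
    {"linear": [0, 0, -0.7], "delta_rot": [0, 0, 0], "fingers": 1},
    {"linear": [0, 0, -0.7], "delta_rot": [0, 0, 0], "fingers": 1},
    {"linear": [0.5, 0.3, -0.5], "delta_rot": [0, 0, 0], "fingers": 1},
    {"linear": [0.6, 0.35, -0.4], "delta_rot": [0, 0, 0], "fingers": 1},
    {"linear": [0.6, 0.35, -0.4], "delta_rot": [0, 0, 0], "fingers": 1},
    {"linear": [0.6, 0.35, -0.4], "delta_rot": [0, 0, 0], "fingers": 1},
    {"linear": [0.6, 0.35, -0.4], "delta_rot": [0, 0, 0], "fingers": 1},
    {"linear": [0.6, 0.35, -0.4], "delta_rot": [0, 0, 0], "fingers": 1},
    {"linear": [0.6, 0.35, -0.4], "delta_rot": [0, 0, 0], "fingers": 1},
    {"linear": [0.6, 0.35, -0.4], "delta_rot": [0, 0, 0], "fingers": 1},
    {"linear": [0.36, 0.11, -0.3], "delta_rot": [0, 0, 0], "fingers": 1},
    {"linear": [0, 0, 0], "delta_rot": [0, 0, 0], "fingers": 1}
  ]
}}

```text
clock: 4.65
tcp_pos: [0.6093, 0.0794, 0.3384]
ee_rot: [2.216, 2.223, 0.005]
ft_force: [0.4, -0.1, -0.3]
opening: 0.0381
finger_force: 50.0
```

>>> {"op": "jog_arm", "data": {
  "rows": [
    {"linear": [0, 0, 0], "delta_rot": [0, 0, -1], "fingers": 1},
    {"linear": [0, 0, 0], "delta_rot": [0, 0, -1], "fingers": 1},
    {"linear": [0, 0, 0], "delta_rot": [0, 0, -1], "fingers": 1},
    {"linear": [0, 0, 0], "delta_rot": [0, 0, -1], "fingers": 1},
    {"linear": [0, 0, 0], "delta_rot": [0, 0, -1], "fingers": 1},
    {"linear": [0, 0, 0], "delta_rot": [0, 0, -1], "fingers": 1},
    {"linear": [0, 0, 0], "delta_rot": [0, 0, -1], "fingers": 1},
    {"linear": [0, 0, 0], "delta_rot": [0, 0, 0], "fingers": 1},
    {"linear": [0, 0, 0], "delta_rot": [0, 0, 0], "fingers": 1}
  ]
}}

```text
clock: 5.55
tcp_pos: [0.6075, 0.0763, 0.3353]
ee_rot: [-1.282, -2.867, 0.001]
ft_force: [-0.4, 0.5, -0.3]
opening: 0.0382
finger_force: 50.0
```

```bash
python3 - <<'E'
from h import *
w=calibration("wrist");im=capture("wrist");save("wrist3",im);pickle.dump(w,open("w3.pkl","wb"));s=get_state();print(s["tcp_pos"],s["ee_rot"],s["joint_positions"].round(2))
try:
    e,wp=top(im);z=s["tcp_pos"][2]+.026;c=onz(w,*e[0],z);print(e,c,ptr(w,wp,z,c))
except Exception as x: print(x)
E
```

```text
[0.60767075 0.0764476  0.33556299] [-1.28187359e+00 -2.86721206e+00  8.03124503e-04] [-0.07  0.2   1.39 -0.    1.55 -0.8 ]
1-dimensional array given. Array must be at least two-dimensionalh.py:29: RuntimeWarning: Mean of empty slice.
  P=np.array([onz(c,*p,z)[:2] for p in wp]); d=np.linalg.svd(P-P.mean(0))[2][0]; d*=np.sign(d@(P.mean(0)-ctr[:2])); return np.degrees(np.arctan2(d[1],d[0])),P.mean(0)
  ret = ret.dtype.type(ret / rcount)
```

View pics/wrist3.png

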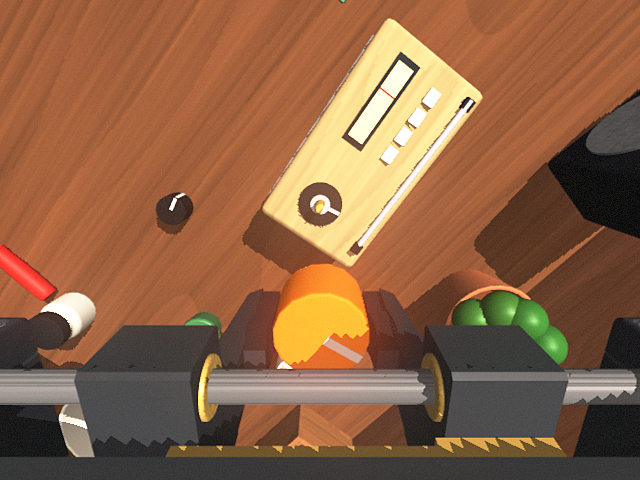

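The view shows the dial disc at (320,204) with its mark going lower right to (341,213). The held knob is at (320,325) with its pointer from (326,342) to (362,358), close to parallel with the mark.

```bash
cat >> h.py <<'E'
def dial(im,w,xy,r,zt=.121,zd=.097):
    k=np.zeros(im.shape[:2],np.uint8);cv2.circle(k,xy,r,1,-1)
    dk=((im.max(2)<90)&(k>0)).astype(np.uint8)
    h=cv2.convexHull(max(cv2.findContours(dk,cv2.RETR_EXTERNAL,cv2.CHAIN_APPROX_NONE)[0],key=cv2.contourArea)); e=cv2.fitEllipse(h)
    C=onz(w,*e[0],zd); k[:]=0;cv2.fillPoly(k,[h],1)
    wh=np.argwhere((im.min(2)>150)&(k>0))[:,::-1]; P=np.array([onz(w,*p,zd)[:2] for p in wh])-C[:2]; R=np.hypot(*P.T)
    far=P[(R>.014)&(R<.027)]; a=np.degrees(np.arctan2(far[:,1].mean(),far[:,0].mean()))
    hs=cv2.cvtColor(im,cv2.COLOR_RGB2HSV); br=np.argwhere((k>0)&(hs[:,:,1]>100)&(hs[:,:,2]>110))[:,::-1]
    br=br[np.linalg.norm(br-np.array(e[0]),axis=1)<e[1][0]*.35]; return e,C,a,len(far),br.mean(0),onz(w,*br.mean(0),zt),len(br)
def rel(s,p):
    from scipy.spatial.transform import Rotation as R
    return R.from_rotvec(s["ee_rot"]).inv().apply(np.array(p)-s["tcp_pos"])
def held(im,w,z):
    """pointer of the held knob: white-grey pixels on the orange top"""
    hs=cv2.cvtColor(im,cv2.COLOR_RGB2HSV);sub=(hs[:,:,1]<75)&(hs[:,:,2]>90);sub[:330]=0;sub[366:]=0;sub[:,:312]=0;sub[:,372:]=0
    n,l,st,ce=cv2.connectedComponentsWithStats(sub.astype(np.uint8)); i=1+np.argmax(st[1:,4]); wp=np.argwhere(l==i)[:,::-1]
    P=np.array([onz(w,*p,z)[:2] for p in wp]); d=np.linalg.svd(P-P.mean(0))[2][0]; return st[i],np.degrees(np.arctan2(d[1],d[0])),P.mean(0)
E
python3 - <<'E'
from h import *
w=pickle.load(open("w3.pkl","rb"));im=cv2.imread("pics/wrist3.png")[:,:,::-1];s=get_state()
d=dial(im,w,(320,204),27);print(d,"tool frame",rel(s,d[5]),rel(s,d[1]))
z=s["tcp_pos"][2]+.026
print(held(im,w,z))
# knob bias: knob top measured in wrist2 frame (tcp .46531,-.17581)
w0=pickle.load(open("w1.pkl","rb"))
w00=cv2.imread("pics/wrist0.png")[:,:,::-1]
E
```

```text
Traceback (most recent call last):
  File "h.py", line 33, in dial
    h=cv2.convexHull(max(cv2.findContours(dk,cv2.RETR_EXTERNAL,cv2.CHAIN_APPROX_NONE)[0],key=cv2.contourArea)); e=cv2.fitEllipse(h)
                     ~~~^^^^^^^^^^^^^^^^^^^^^^^^^^^^^^^^^^^^^^^^^^^^^^^^^^^^^^^^^^^^^^^^^^^^^^^^^^^^^^^^^^^^^
ValueError: max() iterable argument is empty
```

>>> {"op": "jog_arm", "data": {
  "rows": [
    {"linear": [0, 0, 0.4], "delta_rot": [0, 0, 0], "fingers": 1},
    {"linear": [0, 0, 0.5], "delta_rot": [0, 0, 0], "fingers": 1},
    {"linear": [0, 0, 0.4], "delta_rot": [0, 0, 0], "fingers": 1},
    {"linear": [0, 0, 0.2], "delta_rot": [0, 0, 0], "fingers": 1},
    {"linear": [0, 0, 0], "delta_rot": [0, 0, 0], "fingers": 1},
    {"linear": [0, 0, 0], "delta_rot": [0, 0, 0], "fingers": 1}
  ]
}}

```text
clock: 6.2
tcp_pos: [0.6084, 0.0769, 0.262]
ee_rot: [1.278, 2.869, 0.0]
ft_force: [-0.4, -0.3, -0.3]
opening: 0.038
finger_force: 50.0
```

```bash
python3 - <<'E'
from h import *
w=calibration("wrist");im=capture("wrist");save("wrist4",im);pickle.dump(w,open("w4.pkl","wb"));s=get_state();pickle.dump(s,open("s4.pkl","wb"));print(s["tcp_pos"],proj(w,[.6077,.0765,.097]))
i3=cv2.imread("pics/wrist3.png")[:,:,::-1]
print([tuple(map(int,i3[204,x])) for x in range(292,350,4)])
c=im[150:390,220:420]; cv2.imwrite("pics/c4.png",cv2.resize(c[:,:,::-1],None,fx=2.5,fy=2.5,interpolation=0))
E
```

```text
[0.60869809 0.07694021 0.26256309] [318.7377506 217.0940521]
[(250, 216, 138), (244, 187, 120), (113, 74, 61), (116, 82, 65), (114, 75, 57), (255, 255, 255), (175, 123, 55), (255, 229, 102), (230, 201, 173), (255, 255, 253), (120, 83, 59), (125, 85, 65), (118, 79, 63), (254, 228, 149), (254, 236, 157)]
```

View pics/c4.png

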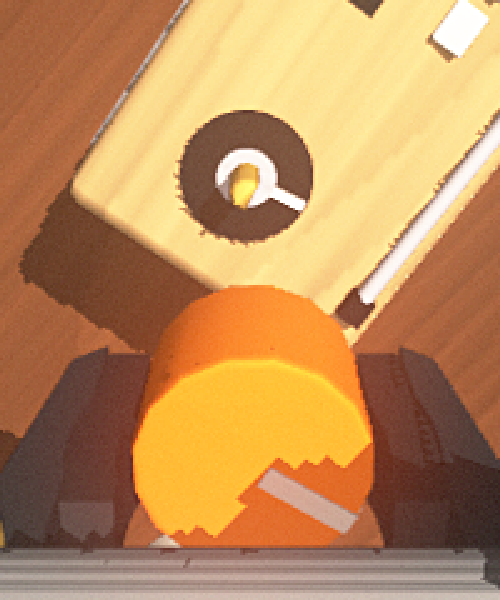

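The crop shows the dial centre near (318,220) in full-frame pixels with its mark at lower right. The held knob's pointer runs nearly parallel, and I'm quantifying that now.

```bash
sed -i 's/im.max(2)<90/im.max(2)<160/; s/(im.min(2)>150)&(k>0)/(im.min(2)>165)\&(k>0)/' h.py; python3 - <<'E'
from h import *
rs=[]
for n,xy,r in[("3",(320,204),27),("4",(318,220),31)]:
    w=pickle.load(open(f"w{n}.pkl","rb"));im=cv2.imread(f"pics/wrist{n}.png")[:,:,::-1]
    d=dial(im,w,xy,r);print(d); rs.append(ray(w,*d[0][0]))
print("disc 2 views",cross(*rs))
s=pickle.load(open("s4.pkl","rb"));print("tool",rel(s,d[1]),rel(s,d[5]))
print(held(im,w,s["tcp_pos"][2]+.026))
k=onz(w,220+253/2.5,150+455/2.5,s["tcp_pos"][2]+.026);print("knob",rel(s,k))
sd=calibration("side");c=calibration("scene")
for n,cc,xy in[("side0",sd,(340,214)),("scene1",c,(309,272))]:
    im=cv2.imread(f"pics/{n}.png")[:,:,::-1];k=np.zeros(im.shape[:2],np.uint8);cv2.circle(k,xy,13,1,-1)
    h=max(cv2.findContours(((im.max(2)<110)&(k>0)).astype(np.uint8),0,1)[0],key=cv2.contourArea);e=cv2.fitEllipse(cv2.convexHull(h));print(n,e,onz(cc,*e[0],.097))
E
```

```text
(((319.4309997558594, 203.67942810058594), (43.06603240966797, 43.69142150878906), 74.7610855102539), array([0.60874472, 0.07382214, 0.097     ]), np.float64(13.319956810454004), 37, array([319.04347826, 203.11253197]), array([0.60471685, 0.07788896, 0.121     ]), 391)
(((317.7889709472656, 219.80117797851562), (52.12742233276367, 53.31541442871094), 77.83808898925781), array([0.60876772, 0.07399373, 0.097     ]), np.float64(12.497521070605872), 51, array([316.85007496, 219.62818591]), array([0.60399361, 0.07839459, 0.121     ]), 667)
disc 2 views (array([0.60912159, 0.07347766, 0.09462846]), np.float64(0.00012578242810360298))
tool [-0.00199808 -0.00215257  0.16556327] [ 0.00443195 -0.00272484  0.14155313]
(array([327, 338,  36,  25, 200], dtype=int32), np.float64(6.277321523965355), array([0.62258423, 0.07911011]))
knob [ 0.0020014   0.00090563 -0.02600166]
side0 ((339.46478271484375, 215.276611328125), (10.732451438903809, 18.000314712524414), 95.5612564086914) [0.60548437 0.07599378 0.097     ]
scene1 ((310.2924499511719, 273.4656066894531), (9.498872756958008, 11.591414451599121), 31.810930252075195) [0.60634862 0.08135716 0.097     ]
```

```bash
python3 - <<'E'
from h import *
for n in "34":
    w=pickle.load(open(f"w{n}.pkl","rb"));im=cv2.imread(f"pics/wrist{n}.png")[:,:,::-1];hs=cv2.cvtColor(im,cv2.COLOR_RGB2HSV)
    p=proj(w,[.6088,.074,.121]);b=proj(w,[.6088,.074,.097]);print(n,"tip",p,"base",b,"r px",np.linalg.norm(proj(w,[.6148,.074,.121])-p))
    x0,y0=[int(v)-14 for v in b]; m=((hs[:,:,1]>95)&(hs[:,:,2]>150))[y0:y0+34,x0:x0+30]
    print(x0,y0);print("\n".join("".join("#" if v else "." for v in r) for r in m))
E
```

```text
3 tip [319.47743718 208.33180058] base [319.57284    203.59578752] r px 5.594338448539401
305 189
..............................
..............................
..............................
..............................
..............................
..............................
..............................
..............................
..............................
..............................
..............................
.............#####............
...........#.######...........
...........########...........
...........########...........
...........########...........
..........#########...........
..........#########...........
..........########............
..........########............
..........#######.............
..........#######.............
...........#####..............
...........#####..............
..............#...............
..............................
..............................
..............................
..............................
..............................
..............................
#............................#
#.........
[... 503 characters left out ...]
#######...........
............########..........
..........##########..........
..........##########..........
..........###########.........
..........###########.........
.........############.........
..........##########..........
.........###########..........
.........###########..........
........###########...........
.........#########............
........#.########............
.........########.............
..........#######.............
..........######..............
.............###..............
..............#...............
..............................
..............................
..............................
..............................
..............................
```

The brass tip outline in the picture matches the predicted shaft axis at z = 0.121 to within about a pixel. The dial flat is at about 13° and the knob at about 8°. I'm centring, turning 5° and descending to 8 mm above the tip.

>>> {"op": "jog_arm", "data": {
  "rows": [
    {"linear": [-0.042, -0.043, 0.2], "delta_rot": [0, 0, -0.8], "fingers": 1},
    {"linear": [0, 0, 0.5], "delta_rot": [0, 0, 0], "fingers": 1},
    {"linear": [0, 0, 0.6], "delta_rot": [0, 0, 0], "fingers": 1},
    {"linear": [0, 0, 0.6], "delta_rot": [0, 0, 0], "fingers": 1},
    {"linear": [0, 0, 0.4], "delta_rot": [0, 0, 0], "fingers": 1},
    {"linear": [0, 0, 0.1], "delta_rot": [0, 0, 0], "fingers": 1},
    {"linear": [0, 0, 0], "delta_rot": [0, 0, 0], "fingers": 1},
    {"linear": [0, 0, 0], "delta_rot": [0, 0, 0], "fingers": 1},
    {"linear": [0, 0, 0], "delta_rot": [0, 0, 0], "fingers": 1}
  ]
}}

```text
clock: 7.15
tcp_pos: [0.6091, 0.074, 0.1432]
ee_rot: [1.155, 2.918, 0.002]
ft_force: [0.2, -1.1, -0.2]
opening: 0.0382
finger_force: 50.0
```

```bash
python3 - <<'E'
from h import *
P=[]
for _ in range(4):
    im=capture("side");s=get_state();P.append(np.r_[s["tcp_pos"],s["ft_force"]])
print(np.mean(P,0).round(4),s["ee_rot"])
c=calibration("side");print(proj(c,[.6088,.074,.121]))
cv2.imwrite("pics/sc5.png",cv2.resize(im[150:250,290:390,::-1],None,fx=6,fy=6,interpolation=0))
E
```

```text
[ 0.6086  0.074   0.1425  0.2344  0.1043 -0.734 ] [1.15603760e+00 2.91976028e+00 6.44811863e-04]
[341.39207032 207.57219938]
```

View pics/sc5.png

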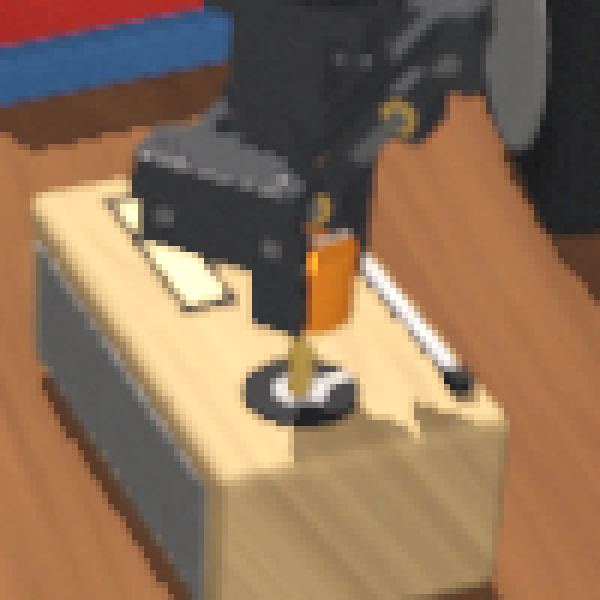

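The side crop shows the knob above the shaft. The shaft is at crop column 302, and the knob's right edge at 356 looks slightly too far right, so I'm measuring it.

```bash
python3 - <<'E'
from h import *
c=calibration("side");im=capture("side").astype(int)
T=np.array(c["world_from_camera"]);rt=T[:3,0]
def edge(im,p,r,n):  # predicted silhouette px of cylinder radius r at axis point p; image right edge by half level
    rr=rt.copy();rr[2]=0;rr/=np.linalg.norm(rr); return proj(c,np.array(p)+rr*r)
def rows(im,vs,u0,u1):
    for v in vs: print(v,[tuple(map(int,im[v,u])) for u in range(u0,u1)])
s=get_state();z=s["tcp_pos"][2]
print("held: pred right edge mid",edge(im,[.6088,.074,z+.018],.020,0),"axis",proj(c,[.6088,.074,z+.018]))
rows(im,[195,198,201],340,352)
i1=cv2.imread("pics/side1.png")[:,:,::-1]
print("loose: pred right edge",edge(i1,[.4655,-.1755,.024],.020,0),edge(i1,[.4655,-.1755,.024],-.020,0))
rows(i1,[317,319],297,303);rows(i1,[317,319],314,321)
i0=cv2.imread("pics/side0.png")[:,:,::-1]
print("shaft axis pred",proj(c,[.6088,.074,.112]),proj(c,[.6088,.074,.097]))
rows(im,[208,210],336,346)
E
```

```text
held: pred right edge mid [350.32247127 194.45130244] axis [342.10264348 194.32371513]
195 [(82, 63, 56), (202, 117, 42), (255, 162, 39), (208, 120, 31), (209, 121, 31), (209, 122, 33), (205, 117, 31), (194, 110, 30), (180, 105, 42), (141, 100, 65), (146, 138, 133), (224, 216, 213)]
198 [(64, 50, 46), (153, 87, 41), (213, 124, 34), (210, 121, 31), (209, 120, 31), (206, 117, 31), (199, 114, 33), (191, 108, 30), (204, 146, 84), (245, 207, 147), (251, 218, 159), (230, 197, 142)]
201 [(65, 52, 50), (153, 88, 42), (211, 121, 31), (210, 119, 32), (207, 119, 33), (203, 116, 32), (195, 110, 29), (186, 103, 29), (193, 137, 80), (236, 200, 143), (255, 222, 164), (255, 223, 164)]
loose: pred right edge [318.68309116 315.84742417] [300.24832682 315.60598111]
317 [(170, 113, 72), (173, 109, 64), (181, 101, 31), (190, 106, 30), (234, 146, 47), (255, 191, 68)]
319 [(171, 113, 72), (173, 109, 64), (180, 99, 29), (183, 102, 29), (194, 110, 34), (199, 112, 30)]
317 [(235, 141, 34), (198, 123, 58), (177, 133, 97), (167, 125, 100), (174, 117, 78), (172, 115, 76), (168, 112, 72)]
319 [(194, 110, 31), (186, 116, 64), (178, 137, 107), (168, 127, 100), (176, 118, 77), (173, 116, 75), (171, 115, 73)]
shaft axis pred [341.23065178 210.58181337] [340.96441893 215.54566782]
208 [(255, 224, 165), (246, 213, 154), (181, 148, 85), (178, 145, 70), (184, 150, 75), (184, 151, 82), (221, 188, 127), (255, 226, 167), (255, 228, 169), (255, 226, 168)]
210 [(106, 95, 86), (100, 89, 76), (146, 119, 64), (174, 142, 69), (180, 146, 72), (168, 137, 68), (128, 107, 71), (142, 120, 96), (196, 165, 122), (217, 185, 136)]
```

The side offsets agree to within about 0.5 px (about 1 mm) for knob and shaft, which is inside the clearance plus chamfer. I'm inserting gently.

>>> {"op": "jog_arm", "data": {
  "rows": [
    {"linear": [0, 0, 0.14], "delta_rot": [0, 0, 0], "fingers": 1},
    {"linear": [0, 0, 0.14], "delta_rot": [0, 0, 0], "fingers": 1},
    {"linear": [0, 0, 0.04], "delta_rot": [0, 0, 0], "fingers": 1},
    {"linear": [0, 0, 0.04], "delta_rot": [0, 0, 0], "fingers": 1},
    {"linear": [0, 0, 0.04], "delta_rot": [0, 0, 0], "fingers": 1},
    {"linear": [0, 0, 0.04], "delta_rot": [0, 0, 0], "fingers": 1},
    {"linear": [0, 0, 0], "delta_rot": [0, 0, 0], "fingers": 1},
    {"linear": [0, 0, 0], "delta_rot": [0, 0, 0], "fingers": 1}
  ]
}}

```text
clock: 8.2
tcp_pos: [0.6079, 0.074, 0.1193]
ee_rot: [1.157, 2.921, 0.0]
ft_force: [-0.7, -0.1, -1.9]
opening: 0.0388
finger_force: 50.0
```

>>> {"op": "jog_arm", "data": {
  "rows": [
    {"linear": [0, 0, 0.04], "delta_rot": [0, 0, 0], "fingers": 1},
    {"linear": [0, 0, 0.04], "delta_rot": [0, 0, 0], "fingers": 1},
    {"linear": [0, 0, 0.04], "delta_rot": [0, 0, 0], "fingers": 1},
    {"linear": [0, 0, 0.04], "delta_rot": [0, 0, 0], "fingers": 1},
    {"linear": [0, 0, 0], "delta_rot": [0, 0, 0], "fingers": 1},
    {"linear": [0, 0, 0], "delta_rot": [0, 0, 0], "fingers": 1}
  ]
}}

```text
clock: 8.8
tcp_pos: [0.6079, 0.074, 0.1115]
ee_rot: [1.156, 2.921, 0.0]
ft_force: [-2.0, -0.3, 2.3]
opening: 0.0384
finger_force: 50.0
```

```bash
cat > st.py <<'E'
from h import *
P=[]
for _ in range(4):
    capture("side");s=get_state();P.append(np.r_[s["tcp_pos"],s["ft_force"],s["torque"]])
print(np.mean(P,0).round(4),s["ee_rot"].round(3),s["opening"])
E
python3 st.py
```

```text
[ 0.6079  0.074   0.1115 -1.2476  0.2324  2.8214  0.0454  0.1985  0.0156] [1.156 2.921 0.   ] 0.03841276182203687
```

Contact comes at z = 0.1115 with about 3 N, which matches the home height of 0.112 and the spring preload. Now I'm pressing.

>>> {"op": "jog_arm", "data": {
  "force": 60,
  "rows": [
    {"linear": [0, 0, 0.04], "delta_rot": [0, 0, 0], "fingers": 1},
    {"linear": [0, 0, 0.04], "delta_rot": [0, 0, 0], "fingers": 1},
    {"linear": [0, 0, 0.03], "delta_rot": [0, 0, 0], "fingers": 1},
    {"linear": [0, 0, 0], "delta_rot": [0, 0, 0], "fingers": 1},
    {"linear": [0, 0, 0], "delta_rot": [0, 0, 0], "fingers": 1}
  ]
}}

```text
clock: 9.5
tcp_pos: [0.6081, 0.074, 0.1064]
ee_rot: [1.156, 2.921, 0.0]
ft_force: [-3.6, -0.7, 8.8]
opening: 0.0383
finger_force: 60.0
```

```bash
python3 st.py
```

```text
[ 0.6081  0.074   0.1064 -3.0659  0.0957  7.6215  0.0537  0.4768 -0.0226] [1.156 2.921 0.   ] 0.03782249256503795
```

Force follows the spring (7.6 N after about 5 mm). I'm pressing on to the stop in 1 mm steps.

>>> {"op": "jog_arm", "data": {
  "rows": [
    {"linear": [0, 0, 0.02], "delta_rot": [0, 0, 0], "fingers": 1},
    {"linear": [0, 0, 0.01], "delta_rot": [0, 0, 0], "fingers": 1},
    {"linear": [0, 0, 0], "delta_rot": [0, 0, 0], "fingers": 1},
    {"linear": [0, 0, 0], "delta_rot": [0, 0, 0], "fingers": 1}
  ]
}}

```text
clock: 10.1
tcp_pos: [0.6082, 0.074, 0.1059]
ee_rot: [1.156, 2.92, 0.0]
ft_force: [-5.6, 0.9, 13.8]
opening: 0.0379
finger_force: 60.0
```

```bash
python3 st.py
```

```text
[ 6.0820e-01  7.4000e-02  1.0590e-01 -6.1736e+00 -2.2160e-01  1.4039e+01
  4.0400e-02  9.4700e-01  5.0000e-03] [1.156 2.92  0.   ] 0.03792360640328389
```

>>> {"op": "jog_arm", "data": {
  "rows": [
    {"linear": [0, 0, 0.02], "delta_rot": [0, 0, 0], "fingers": 1},
    {"linear": [0, 0, 0.01], "delta_rot": [0, 0, 0], "fingers": 1},
    {"linear": [0, 0, 0], "delta_rot": [0, 0, 0], "fingers": 1},
    {"linear": [0, 0, 0], "delta_rot": [0, 0, 0], "fingers": 1}
  ]
}}

```text
clock: 10.7
tcp_pos: [0.6084, 0.074, 0.1056]
ee_rot: [1.155, 2.92, 0.0]
ft_force: [-9.7, -0.6, 21.0]
opening: 0.038
finger_force: 60.0
```

```bash
python3 st.py; python3 - <<'E'
from h import *
im=capture("side");cv2.imwrite("pics/sc6.png",cv2.resize(im[160:240,300:380,::-1],None,fx=7,fy=7,interpolation=0))
E
```

```text
[ 6.08400e-01  7.40000e-02  1.05600e-01 -1.00910e+01 -4.60800e-01
  2.11145e+01 -3.00000e-04  1.49700e+00 -1.46000e-02] [1.156 2.92  0.   ] 0.038225515559431135
```

View pics/sc6.png

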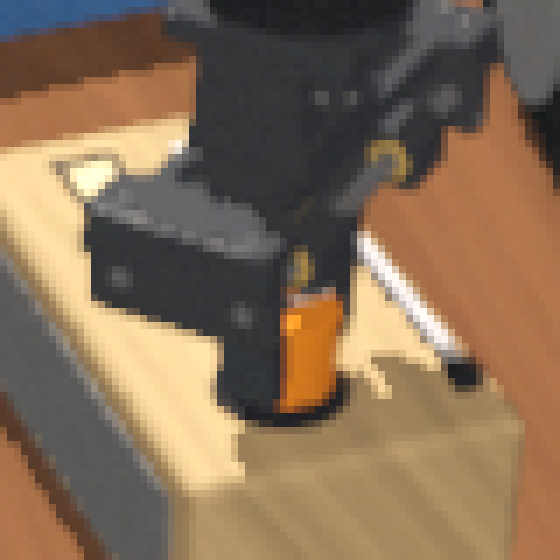

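The side crop shows the knob down just above the dial disc and still gripped. It has travelled 5.9 mm from home and is held with 21 N, well above the spring's 9 N, so the shaft is at its stop. I'm handing in.

```bash
python3 -c "
from cell import *
print(hand_in())"
```

```text
the job is handed in; nothing more can be done
None
```

I put the orange knob fully home on the radio's D-shaft with the flats matched to within a few degrees, and handed in after about 11 s on the clock (limit 42 s) with the gripper still pressing it down. The knob moved about 5.9 mm from home, matching the 6 mm stop, and is held there with about 21 N against the spring's 9 N; the gripper closed on nothing else.

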